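# Hang a small-parts bin on the bench slatwall panel

### The job

Pick up the loose small-parts bin from the bench and hang it on the slatwall panel: tip its front up, feed the hook on its back into the groove, then rotate it down until it hangs level and fully home, and leave it slid along the groove snug against the bin already mounted there. Be gentle with the panel and the mounted bin, and leave the other things on the bench where they are.

Things in the scene. Friction and masses are not known exactly. Their poses are not given: they have to be found in the camera images.
- bin_center (a point): Centre of the loose open-topped plastic bin, half-way up (25 mm over its underside): 90 mm long (x), 56 mm wide (y), 50 mm high, walls 3 mm, 110 to 220 g, standing on the bench. Its x axis points to its back, where the hook is; y is its width, z up.
- bin_hook (a point): Inner corner of the loose bin's hook: where the tongue's underside meets the back wall, mid-width, 45 mm behind and 22 mm above the bin's centre; axes as the bin's. From here a tongue 3 mm thick and 52 mm wide runs 9 mm backwards (x), its top level with the bin's rim.
- bin_lip (a point): Top of the upturned lip at the end of the loose bin's tongue: 3 mm thick (6 to 9 mm behind the back wall), 52 mm wide, rising 18 mm above the tongue's underside; too tall for the groove unless the bin is tipped front-up 40 to 48 degrees. Point: mid-width, mid-thickness, 7.5 mm behind and 18 mm above bin_hook. Once hung, the bin slides along at a push of 2 to 9 N near the slat.
- panel: Stand of the slatwall panel, fixed on the bench: origin on the bench under the middle of the panel's front face, x axis into the panel, y along it, z up. The grey slat on it is 400 mm wide (y), 38 mm deep, its flat top 157 to 193 mm above the bench, with one open groove along its whole width (the dark line lower down is only painted). Two feet 12 mm high reach 40 mm out in front at the ends.
- groove (a point): Reference point (no visible mark) below the groove's middle, in the plane of the slat's front face, 101 mm above the bench, axes as the panel's. The slat's clamped height is not measured: the groove's lower front edge lies 6 to 42 mm above this point, always 50 mm under the slat's flat top. Mouth 14 mm high, skin 4 mm thick above and below; hollow behind 30 mm deep, from 16 mm below to 44 mm above that edge.
- hung_back (a point): Lower back edge, mid-width, of the bin already mounted (screwed on) near either end of the groove, 78 mm above the bench; axes as the loose bin's. 56 x 90 x 50 mm plus a back plate 34 mm above its rim. Snug: side walls touching, this and bin_hook 56 mm apart along y. Home: bin_hook on the groove's lower front edge, back wall flat on the slat, lip behind the upper skin (2 mm play).
- prong_hook: Steel double-prong hook screwed on near the other end of the groove; 30 mm wide, 95 mm high. Origin 78 mm above the bench, 45 mm in front of the panel's face; its prongs run 87 mm out from the panel, 108 to 123 mm above the bench.
- screwdriver: screwdriver lying on the bench, to be left alone
- offcut: wooden strip 160 x 38 x 19 mm lying on the bench, to be left alone
- tape_measure: tape measure 66 x 34 x 62 mm, to be left alone
- glue: glue bottle, 52 mm across, 130 mm high, to be left alone
- screw_jar: screw jar, 64 mm across, 70 mm high, to be left alone
- square_block: wood block 70 x 45 x 45 mm, to be left alone
- wrench: wrench lying on the bench, to be left alone
Not all that is in view belongs to the job. What is shaped like the part that bears bin_center but black, pink or yellow is not meant.

How it is judged:
At the end, for the whole second after the job is handed in: The loose bin hangs home in the groove: hook corner within 3.5 mm of the panel's front face and 2.5 to 45.5 mm above the reference point, level within 0.08 rad, square to the panel within 0.09 rad, at most about 3.5 mm from the side of the mounted bin, at rest and released (x of bin_hook in the frame of groove between -0.0035 and 0.0035 m and z of bin_hook in the frame of groove between 0.0025 and 0.0455 m and angle between bin_hook's own z axis and vertical below 0.08 rad and angle between the x axis of bin_hook and the x axis of groove, either way round below 0.09 rad and y of bin_hook in the frame of hung_back between -0.0595 and 0.0595 m and linear speed of bin below 0.01 m/s and contact force between the fingers and bin below 0.1 N); the robot touches nothing.
It fails at once if the bin is forced against the panel with more than 25 N (contact force between bin and panel above 25 N).
It fails at once if the mounted bin is shoved with more than 30 N (contact force between anything else and hung_bin above 30 N).
It fails at once if the robot strikes the panel with more than 50 N (contact force between any of the fingers, the arm and panel above 50 N).
It fails at once if another thing on the bench is moved by more than 20 mm (distance of any of screwdriver, offcut, tape_measure, glue, screw_jar, square_block, wrench from where it was at the start of the episode above 0.02 m).
It also fails if it takes over 72 s, if anything falls off the work surface, if the arm or the gripper's body presses on something with over 40 N, if the wrist force passes 120 N, or if a joint passes its speed limit or range.

### The arm

A 6-joint arm with a two-finger parallel gripper is mounted at the origin on the work surface. World frame = base frame: x ahead of the robot, y to its left, z up, the work surface at z = 0. Lengths are in m, angles in rad, forces in N, time in s.
With the tool pointing down it reaches from about 0.35 to 0.95 m from the base axis. Payload 17.4 kg.
Tool frame: the origin (TCP) lies between the finger pads; the fingertips stand 11 mm ahead of it and the grasp point (between the pads) lies 8 mm behind it; z points along the fingers, y is the line along which they close (so a half turn about z gives the same grasp; the last joint's range is limited). The gripper opens to 93 mm and grips with 3 to 60 N. Pads are 15 mm wide; open, the fingers measure 128 mm over their backs; the gripper's body (75 mm by 188 mm) begins 65 mm behind the grasp point.
Start: joints at [1.273, 0.116, 1.442, -0, 1.584, -0.038], TCP at [0.173, 0.652, 0.23] pointing down, gripper open.
Joint ranges: [-2.83, 2.83], [-0.83, 2.19], [0.07, 2.5], [-1.14, 4.28], [0.01, 3], [-2.97, 2.97]. Speed limits (rad/s): [1.89, 1.89, 2.22, 3.14, 3.14, 3.14].

### API

Orientations are given as a rotation vector (axis times angle).
In Python, from bench import robot gives the robot as it stands.
- The arm moves only by the tool carry_out, never from a script. Its argument "deltas" is a list of rows, each a list of 3 entries, a list of its own where there are three numbers: the turn, a rotation vector about the tool's x, y, z in degrees, then the shift along the tool's x, y, z in m, then the opening, from -1 (shut) to 1 (fully open), so that 0 is half open. A call has 1 to 5 rows; each row shifts and turns the commanded pose from where the row before left it, along the tool's axes as they then stand; what a row does not reach is not made up. A row lasts 1/8 s, in which the tool goes at most 62.5 mm and 10.7 degrees, less where a joint would pass 70% of its speed; a pose out of reach is approached as far as the arm can. A call is refused whole if a number of a shift passes 0.0625 or a number of a turn 10.7, either way. A call with a gripper value outside its range is refused whole. The fingers move at their own pace and stop on an object; "newtons" is the grip in N (left out, the last holds). Time passes only in rows, so rows that do not move let the fingers close. It gives the time, the measured TCP pose, the force, the opening and the grip force at its end, in the units of the state.
- robot.observe(): the state, without advancing time (a new reading comes with each control period).
- robot.camera(name): name is "scene" or "top" or "wrist"; returns a dict with "frame" (400x640x3 uint8, blue, green, red), "K" (3x3 intrinsics, pixels), "eye" and "rotation" of the camera in the world. Camera axes: x right, y up, looking along -z (the intrinsics and any distortion apply to the point x, -y, -z); pixel columns grow to the right and rows downward; lengths in m; the calibration is good to about 2 mm. A picture is of the moment at which its call begins. There is no depth.
- robot.close_job(): hands the job in; it is judged then, once.
The state is a dict: "time_s": time; "joint_positions": joint angles; "qvel": joint speeds; "effort": joint torques, N m; "tcp_pos": TCP position; "ee_rot": TCP orientation; "ft_force": force on the tool from outside, world axes, zero at the start; "wrist_torque": the same for the moment, N m; "opening": finger opening in m; "grasp_force": force on a finger pad.
Only numpy, scipy, OpenCV 4.12 (cv2) and the standard library are available. Lean on these libraries where they do the work, as an engineer would, in place of code of your own. Each camera call takes 0.05 s, during which the arm holds its last target. There are 200 camera calls.

## Working session

There is one attempt and no reset: what is moved stays moved. The work goes in short steps, Python scripts to look and compute and a tool call to move; the robot and the scene stay as the last step left them, time stands still between calls to the robot, and variables do not carry over. Pictures are saved under pics/ and viewed, at most 12 in all, crops included, and the job is handed in when it is done.

Besides the shell and the picture viewer there is one more tool, called after "Call:" as name([rows], argument=value, ...), one row to a line, values as JSON. carry_out: Moves the arm, as the interface text tells. Its arguments: {"type":"object","properties":{"deltas":{"type":"array","items":{"type":"array"}},"newtons":{"type":"number"}},"required":["deltas"]}

```bash
mkdir -p pics
cat > h.py <<'E'
import numpy as np, cv2, json
from bench import robot
from scipy.spatial.transform import Rotation as R
def snap(n,f):
    c=robot.camera(n); cv2.imwrite(f'pics/{f}.png',c['frame']); np.savez(f'pics/{f}.npz',**{k:np.array(c[k]) for k in('frame','K','eye','rotation')},dist=np.array(c.get('dist',c.get('distortion',np.zeros(5))),dtype=float)); return c
def load(f): return np.load(f'pics/{f}.npz')
def ray(c,u,v):
    K=np.array(c['K']); p=np.array([(u-K[0,2])/K[0,0],(v-K[1,2])/K[1,1],1]); d=np.array([p[0],-p[1],-1])
    return np.array(c['eye']),np.array(c['rotation'])@d
def onz(c,u,v,z,ax=2):
    e,d=ray(c,u,v); return e+d*(z-e[ax])/d[ax]
def tri(*cs):
    A=np.zeros((3,3));b=np.zeros(3)
    for c,u,v in cs:
        e,d=ray(c,u,v);d=d/np.linalg.norm(d);P=np.eye(3)-np.outer(d,d);A+=P;b+=P@e
    return np.linalg.solve(A,b)
def proj(c,p):
    q=np.array(c['rotation']).T@(np.array(p)-np.array(c['eye'])); K=np.array(c['K']); return [round(float(K[0,2]+K[0,0]*q[0]/-q[2]),1),round(float(K[1,2]-K[1,1]*q[1]/-q[2]),1)]
E
python3 - <<'E'
from h import *
a=snap('scene','s0');b=snap('top','t0')
print(a.keys(),[(k,a[k],b[k]) for k in a if k!='frame'])
o=robot.observe();print(o)
E
```

```text
dict_keys(['frame', 'K', 'eye', 'rotation']) [('K', array([[428.1229603 ,   0.        , 311.81785425],
       [  0.        , 428.1229603 , 205.66727944],
       [  0.        ,   0.        ,   1.        ]]), array([[486.10578087,   0.        , 320.34416575],
       [  0.        , 486.10578087, 200.11645325],
       [  0.        ,   0.        ,   1.        ]])), ('eye', array([1.55481406, 0.07824051, 0.81071017]), array([ 0.2974288 , -0.01127011,  1.40414762])), ('rotation', array([0.72333324, 0.79320431, 1.54580671]), array([ 0.11110726, -0.12972538, -1.56187455]))]
{'time_s': 0.1, 'joint_positions': array([ 1.27319661e+00,  1.16447459e-01,  1.44217066e+00, -3.89197196e-06,
        1.58398872e+00, -3.77945572e-02]), 'qvel': array([-4.59319830e-05, -1.90160160e-03, -2.31024973e-03, -4.60328358e-04,
        7.55944282e-04,  5.15990825e-04]), 'effort': array([ 1.06555904e-03, -7.22891164e+01, -6.23865724e+01,  7.81579572e-02,
        2.27446767e-02, -5.93978029e-05]), 'tcp_pos': array([0.173362  , 0.65219394, 0.22898989]), 'ee_rot': array([-4.06932797e-01, -3.11495877e+00,  1.57166635e-03]), 'ft_force': array([-0.10272166,  0.0261725 ,  0.00644763]), 'wrist_torque': array([-0.03899022,  0.02121941, -0.02375678]), 'grasp_force': 0.0, 'opening': 0.09318217370150077}
```

View pics/s0.png

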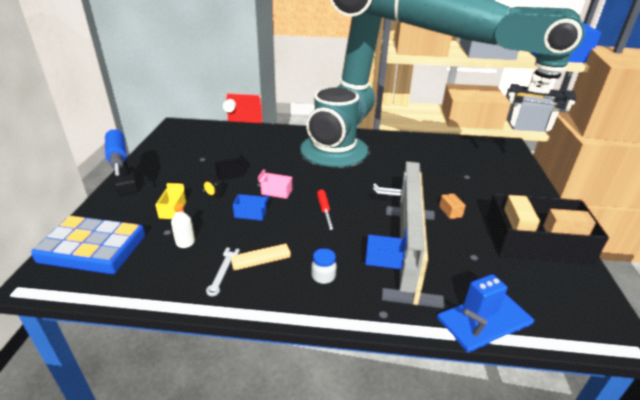

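View pics/t0.png

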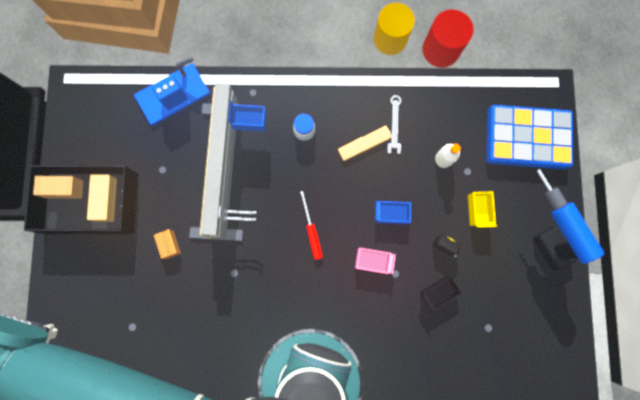

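The blue loose bin is at scene (250,207) and top (393,212). Things it could be taken for:
- The mounted blue bin, scene (384,251) and top (246,117), is on the panel, so no.
- The pink bin at top (376,261), the yellow bin at top (482,209) and the black bin at top (440,291) are ruled out by colour.
- The blue organizer at top (530,135) and the blue fixture at top (172,93) are the wrong shape.

I choose top (393,212) and check it in a close crop.

```bash
sed -i "s/^def load.*/class D(dict): pass\ndef load(f):\n    z=np.load(f'pics\/{f}.npz'); d={k:z[k] for k in z.files}; d['rotation']=R.from_rotvec(d['rotation']).as_matrix() if d['rotation'].ndim==1 else d['rotation']; return d/" h.py
python3 - <<'E'
from h import *
s=load('s0');t=load('t0')
def cr(f,x0,x1,y0,y1,w,h): return cv2.resize(f[y0:y1,x0:x1],(w,h),interpolation=cv2.INTER_CUBIC)
A=cr(t['frame'],360,430,190,235,392,252);B=cr(s['frame'],220,290,185,230,392,252)
C=cr(t['frame'],190,280,75,245,158,300);C2=cr(s['frame'],350,450,150,310,187,300);C=np.hstack([C,C2,np.zeros((300,784-158-187,3),np.uint8)])
cv2.imwrite('pics/c1.png',np.vstack([np.hstack([A,B]),C]))
for n,c,z in(('t',t,.05),('s',s,.05)):
    h=cv2.cvtColor(c['frame'],cv2.COLOR_BGR2HSV); m=cv2.inRange(h,(100,120,60),(125,255,255))
    N,_,st,ce=cv2.connectedComponentsWithStats(m)
    for i in range(1,N):
        if st[i,4]>80: 
            print(n,st[i],ce[i].round(1),onz(c,*ce[i],z).round(3))
# check: TCP-projection, panel corners in top
for p in [(230,86),(214,86),(202,233),(216,234)]: print(p,onz(t,*p,.175).round(3))
E
```

```text
t [ 133   63   77   63 2435] [171.2  94.8] [0.814 0.408 0.05 ]
t [228 101  38  31 941] [247.  116.7] [0.749 0.186 0.05 ]
t [ 486  104   88   66 1566] [524.1 140.1] [ 0.686 -0.615  0.05 ]
t [293 113  21  21 337] [303.3 122.9] [0.732 0.023 0.05 ]
t [375 200  37  24 824] [393.  211.8] [ 0.475 -0.232  0.05 ]
t [ 551  201   54   63 1669] [577.4 233.2] [ 0.418 -0.749  0.05 ]
s [ 568    0   66   62 1726] [602.7  29.2] [-2.165  1.922  0.05 ]
s [626  13  14  35 272] [634.6  34.7] [-2.016  2.085  0.05 ]
s [105 129  22  33 521] [114.8 144.1] [ 0.168 -0.833  0.05 ]
s [232 193  37  29 872] [249.5 206.8] [ 0.509 -0.225  0.05 ]
s [  32  224  114   51 1814] [ 91.9 257. ] [ 0.785 -0.58   0.05 ]
s [ 364  230   43   40 1296] [385.  251.1] [0.664 0.184 0.05 ]
s [312 247  25  20 377] [323.9 256.4] [0.706 0.022 0.05 ]
s [ 436  273   99   80 3925] [484.9 314.5] [0.857 0.405 0.05 ]
s [  19  315  616   85 4800] [238.7 360.8] [ 1.043 -0.121  0.05 ]
(230, 86) [0.792 0.215 0.175]
(214, 86) [0.792 0.258 0.175]
(202, 233) [0.402 0.273 0.175]
(216, 234) [0.399 0.238 0.175]
```

View pics/c1.png

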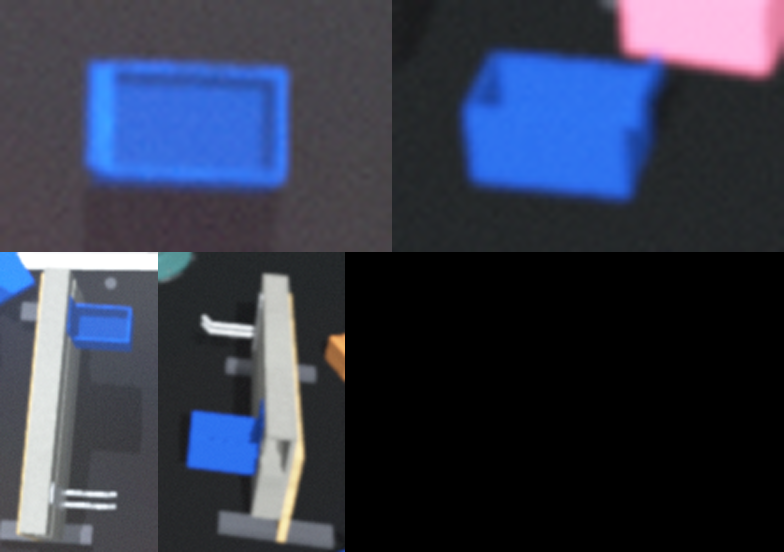

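The crop shows the blue open bin standing loose, hook at left (top) and right (scene), so the hook points to +y, towards the panel. I grasp it across its width, with the tool tilted towards +y. Next I measure the bin and the slat.

Run:
```python
from h import *
s=load('s0');t=load('t0')
for a,b in [((230,85.5),(406.5,247)),((215,85.5),(420.5,246)),((200.5,234.5),(420,163)),((215.5,235),(405.5,162))]: 
    p=tri((t,*a),(s,*b)); print(p.round(4),proj(t,p),proj(s,p))
h=cv2.cvtColor(t['frame'],cv2.COLOR_BGR2HSV); m=cv2.inRange(h,(100,120,60),(125,255,255))
for x,y,w,hh in [(375,200,37,24),(228,101,38,31)]:
    mm=np.zeros_like(m);mm[y:y+hh,x:x+w]=m[y:y+hh,x:x+w]
    r=cv2.minAreaRect(cv2.findNonZero(mm));b=cv2.boxPoints(r);print(r)
    z=.05 if x>300 else .128
    P=[onz(t,*q,z)[:2] for q in b];print(np.round(P,3).tolist(),np.mean(P,0).round(4))
# loose bin corners by triangulation: top crop px -> image
f=lambda q,x0,y0,o:(x0+(q[0]-o)/5.6,y0+q[1]/5.6)
for a,b in [((288,66),(490,52)),((288,184),(464,104)),((88,184),(632,128)),((88,64),(660,58))]:
    p=tri((t,*f(a,360,190,0)),(s,*f(b,220,185,392)));print(p.round(4))
print(R.from_rotvec(robot.observe()['ee_rot']).as_matrix().round(3))
```

```text
[0.7925 0.215  0.1769] [230.0, 85.5] [406.5, 247.0]
[0.7898 0.2497 0.1816] [216.5, 85.7] [422.2, 245.9]
[0.3977 0.2783 0.1787] [199.5, 234.4] [419.1, 163.1]
[0.3965 0.2379 0.1787] [215.5, 235.0] [405.5, 162.0]
((393.0, 211.5), (23.0, 36.0), 90.0)
[[0.508, -0.181], [0.509, -0.283], [0.444, -0.281], [0.443, -0.18]] [ 0.476  -0.2315]
((246.8069305419922, 116.43069458007812), (37.91091537475586, 27.363523483276367), 5.710593223571777)
[[0.691, 0.229], [0.768, 0.224], [0.758, 0.121], [0.681, 0.127]] [0.7244 0.1754]
[ 0.497  -0.2698  0.0856]
[ 0.4487 -0.2935  0.0136]
[ 0.449  -0.1931  0.0059]
[ 0.4974 -0.1732  0.0896]
[[-0.966  0.257 -0.   ]
 [ 0.257  0.966 -0.001]
 [ 0.    -0.001 -1.   ]]
```

```bash
cat >> h.py <<'E'
def tool(tilt,yaw=0,roll=0):
    # tool y along world x, z tilted towards +y by tilt deg; yaw about world z, deg
    t=np.radians(tilt);c,s=np.cos(t),np.sin(t)
    return R.from_euler('z',yaw,degrees=True).as_matrix()@np.array([[0,1,0],[c,0,s],[s,0,-c]])
def cur():
    o=robot.observe(); return np.array(o['tcp_pos']),R.from_rotvec(o['ee_rot']).as_matrix()
def plan(wps,op=None,start=None):
    """wps: list of (p,R); makes rows as many as needed"""
    p,Q=start if start else cur(); rows=[]
    for tp,tR,*k in wps:
        tp=np.array(tp,float); rv=R.from_matrix(Q.T@tR).as_rotvec(degrees=True)
        n=k[0] if k else max(1,int(np.ceil(max(np.linalg.norm(tp-p)/.060,np.linalg.norm(rv)/10.2))))
        d=(tp-p)/n
        for i in range(n):
            rows.append([rv/n, Q.T@d]); Q=Q@R.from_rotvec(rv/n,degrees=True).as_matrix()
        p=tp
    for i,(a,b) in enumerate(rows): print(i,[a.round(1).tolist(),b.round(4).tolist(),op])
E
python3 - <<'E'
from h import *
plan([((.40,.45,.34),tool(0,45)),((.48,.10,.34),tool(10,10)),((.48,-.33,.24),tool(35,0))],1)
E
```

```text
0 [[-0.0, 0.0, 5.0], [-0.0452, -0.0229, -0.0185], 1]
1 [[-0.0, 0.0, 5.0], [-0.047, -0.0188, -0.0185], 1]
2 [[-0.0, 0.0, 5.0], [-0.0485, -0.0147, -0.0185], 1]
3 [[-0.0, 0.0, 5.0], [-0.0496, -0.0104, -0.0185], 1]
4 [[-0.0, 0.0, 5.0], [-0.0503, -0.006, -0.0185], 1]
5 [[-0.0, 0.0, 5.0], [-0.0506, -0.0016, -0.0185], 1]
6 [[-0.5, 1.6, 5.8], [-0.0507, -0.0318, -0.0], 1]
7 [[-0.5, 1.6, 5.8], [-0.0536, -0.0265, -0.0017], 1]
8 [[-0.5, 1.6, 5.8], [-0.056, -0.0209, -0.0035], 1]
9 [[-0.5, 1.6, 5.8], [-0.0577, -0.0151, -0.0052], 1]
10 [[-0.5, 1.6, 5.8], [-0.0587, -0.0091, -0.007], 1]
11 [[-0.5, 1.6, 5.8], [-0.0591, -0.0031, -0.0087], 1]
12 [[-0.5, 3.1, 1.2], [-0.0543, -0.0093, 0.0031], 1]
13 [[-0.5, 3.1, 1.2], [-0.0546, -0.0082, 0.0001], 1]
14 [[-0.5, 3.1, 1.2], [-0.0546, -0.0071, -0.003], 1]
15 [[-0.5, 3.1, 1.2], [-0.0545, -0.006, -0.006], 1]
16 [[-0.5, 3.1, 1.2], [-0.0542, -0.0048, -0.009], 1]
17 [[-0.5, 3.1, 1.2], [-0.0538, -0.0036, -0.012], 1]
18 [[-0.5, 3.1, 1.2], [-0.0531, -0.0024, -0.0149], 1]
19 [[-0.5, 3.1, 1.2], [-0.0522, -0.0012, -0.0178], 1]
```

Call:
carry_out([
  [[0,0,5],[-0.045,-0.023,-0.0185],1],
  [[0,0,5],[-0.047,-0.019,-0.0185],1],
  [[0,0,5],[-0.0485,-0.0145,-0.0185],1],
  [[0,0,5],[-0.0495,-0.01,-0.0185],1],
  [[0,0,5],[-0.05,-0.006,-0.0185],1],
])

```text
time_s: 0.72
tcp_pos: [0.3631, 0.483, 0.3225]
ee_rot: [-1.076, -2.952, 0.001]
ft_force: [0.3, 1.1, -0.6]
opening: 0.0932
grasp_force: 0.0
```

Call:
carry_out([
  [[0,0,5],[-0.0505,-0.0015,-0.0185],1],
  [[-0.5,1.6,5.8],[-0.0505,-0.032,0],1],
  [[-0.5,1.6,5.8],[-0.0535,-0.0265,-0.0015],1],
  [[-0.5,1.6,5.8],[-0.056,-0.021,-0.0035],1],
  [[-0.5,1.6,5.8],[-0.0575,-0.015,-0.005],1],
])

```text
time_s: 1.35
tcp_pos: [0.4534, 0.216, 0.3401]
ee_rot: [-1.712, -2.524, -0.115]
ft_force: [1.6, -0.2, 0.1]
opening: 0.0927
grasp_force: 0.0
```

Run:
```python
from h import *
o=robot.observe();print(o['time_s'],o['joint_positions'].round(2),o['tcp_pos'])
plan([((.48,.10,.34),tool(10,10)),((.48,-.33,.24),tool(35,0))],1)
```

```text
1.35 [ 0.33 -0.28  1.64  0.12  1.77 -0.03] [0.45342125 0.21597324 0.34013889]
0 [[-0.5, 1.6, 5.8], [-0.0584, -0.0091, -0.0069], 1]
1 [[-0.5, 1.6, 5.8], [-0.0588, -0.003, -0.0086], 1]
2 [[-0.5, 3.1, 1.2], [-0.0543, -0.0093, 0.0031], 1]
3 [[-0.5, 3.1, 1.2], [-0.0546, -0.0082, 0.0001], 1]
4 [[-0.5, 3.1, 1.2], [-0.0546, -0.0071, -0.003], 1]
5 [[-0.5, 3.1, 1.2], [-0.0545, -0.006, -0.006], 1]
6 [[-0.5, 3.1, 1.2], [-0.0542, -0.0048, -0.009], 1]
7 [[-0.5, 3.1, 1.2], [-0.0538, -0.0036, -0.012], 1]
8 [[-0.5, 3.1, 1.2], [-0.0531, -0.0024, -0.0149], 1]
9 [[-0.5, 3.1, 1.2], [-0.0522, -0.0012, -0.0178], 1]
```

Call:
carry_out([
  [[-0.5,1.6,5.8],[-0.0585,-0.009,-0.007],1],
  [[-0.5,1.6,5.8],[-0.059,-0.003,-0.0085],1],
  [[-0.5,3.1,1.2],[-0.0545,-0.0095,0.003],1],
  [[-0.5,3.1,1.2],[-0.0545,-0.008,0],1],
  [[-0.5,3.1,1.2],[-0.0545,-0.007,-0.003],1],
])

```text
time_s: 1.98
tcp_pos: [0.481, -0.0614, 0.303]
ee_rot: [-1.918, -2.146, -0.338]
ft_force: [0.5, 0.5, 0.7]
opening: 0.0931
grasp_force: 0.0
```

Call:
carry_out([
  [[-0.5,3.1,1.2],[-0.0545,-0.006,-0.006],1],
  [[-0.5,3.1,1.2],[-0.054,-0.005,-0.009],1],
  [[-0.5,3.1,1.2],[-0.054,-0.0035,-0.012],1],
  [[-0.5,3.1,1.2],[-0.053,-0.0025,-0.015],1],
  [[-0.5,3.1,1.2],[-0.052,-0.001,-0.018],1],
])

```text
time_s: 2.6
tcp_pos: [0.4812, -0.3304, 0.2416]
ee_rot: [-1.877, -1.872, -0.59]
ft_force: [1.8, -0.3, 1.0]
opening: 0.0929
grasp_force: 0.0
```

Call:
carry_out([
  [[0,0,0],[0,0,0],1],
])

```text
time_s: 2.72
tcp_pos: [0.4808, -0.3315, 0.2387]
ee_rot: [-1.878, -1.866, -0.589]
ft_force: [0.7, -0.2, 0.3]
opening: 0.0929
grasp_force: 0.0
```

Run:
```python
from h import *
o=robot.observe();print(o['time_s'],o['joint_positions'].round(2),o['tcp_pos']);print(cur()[1].round(3))
snap('wrist','w1')
c=load('w1');print(c['K'],c['eye'])
for p in [(.480-.028,-.282,.05),(.508,-.282,.05),(.508,-.192,.05),(.452,-.192,.05)]: print(proj(c,p))
```

```text
2.725 [-0.84  0.17  1.45  0.43  1.97 -0.76] [ 0.48079115 -0.33153938  0.238736  ]
[[ 0.006  1.     0.   ]
 [ 0.819 -0.006  0.574]
 [ 0.574 -0.003 -0.819]]
[[312.51738747   0.         316.346828  ]
 [  0.         312.51738747 200.14876774]
 [  0.           0.           1.        ]] [ 0.48202409 -0.35289289  0.41463279]
[292.0, 236.6]
[339.5, 236.3]
[337.5, 166.1]
[293.3, 166.4]
```

View pics/w1.png

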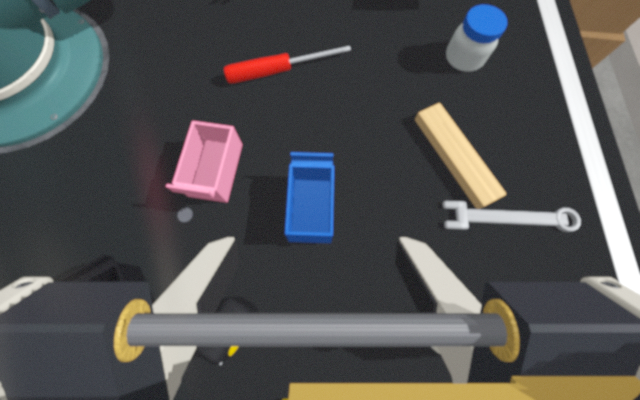

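The wrist view shows the blue bin with its hook away from the gripper, rim front about (286–333, 237) and lip about (292–333, 155). It sits roughly 6 px left of the estimate. I refine that with a mask.

Run:
```python
from h import *
c=load('w1')
h=cv2.cvtColor(c['frame'],cv2.COLOR_BGR2HSV); m=cv2.inRange(h,(100,120,50),(125,255,255)); m[:140]=0;m[260:]=0;m[:,:270]=0;m[:,350:]=0
L=[];
for v in range(150,246,3):
    x=np.flatnonzero(m[v]); 
    if len(x): print(v,x[0],x[-1],end=' | ')
print()
# rim left/right edges at z=.05 : rows 172..230
for side in (0,-1):
    P=np.array([onz(c,np.flatnonzero(m[v])[side]+(0 if side==0 else 1)-.0,v,.05)[:2] for v in range(172,232,2)])
    k=np.polyfit(P[:,1],P[:,0],1); print(k, np.polyval(k,-.237))
for v in (232,234,236,238,240,242,244): print(v,onz(c,310,v,.05)[1].round(4), onz(c,310,v,.0)[1].round(4))
for v in (152,154,156): print(v,onz(c,310,v,.065)[1].round(4))
print(cv2.mean(c['frame'][170:230,310:311])[:3],[c['frame'][v,310].tolist() for v in range(150,172,2)],[c['frame'][v,310].tolist() for v in range(226,248,2)])
```

```text
153 290 333 | 156 290 333 | 159 291 332 | 162 290 333 | 165 288 334 | 168 288 334 | 171 288 334 | 174 288 334 | 177 287 334 | 180 287 334 | 183 287 334 | 186 287 334 | 189 286 334 | 192 286 334 | 195 286 334 | 198 286 334 | 201 286 334 | 204 285 334 | 207 285 334 | 210 285 333 | 213 285 333 | 216 285 333 | 219 284 333 | 222 284 333 | 225 284 333 | 228 284 333 | 231 284 333 | 234 284 333 | 237 286 332 | 240 287 331 | 243 313 329 | 
[0.04243728 0.45355087] 0.4434932310887568
[0.04599564 0.51424069] 0.5033397215989406
232 -0.2766 -0.2662
234 -0.279 -0.2689
236 -0.2814 -0.2716
238 -0.2838 -0.2744
240 -0.2862 -0.2771
242 -0.2886 -0.2797
244 -0.2909 -0.2824
152 -0.1794
154 -0.1821
156 -0.1848
(175.9, 99.6, 49.18333333333333) [[58, 50, 47], [148, 89, 58], [211, 125, 60], [161, 87, 38], [134, 71, 32], [178, 103, 53], [228, 141, 66], [240, 151, 74], [222, 132, 55], [152, 81, 40], [133, 69, 36]] [[181, 99, 44], [184, 104, 52], [185, 106, 51], [209, 119, 49], [207, 117, 45], [147, 81, 37], [132, 69, 35], [129, 66, 33], [103, 60, 42], [50, 43, 43], [54, 54, 52]]
```

Run:
```python
from h import *
Q=tool(35,-2.5); g=np.array([.4733,-.2464,.0274])
plan([(g-.09*Q[:,2],Q),(g,Q,2)],1)
```

```text
0 [[-0.5, 0.0, 0.6], [-0.0178, -0.0033, 0.0441], 1]
1 [[-0.5, 0.0, 0.6], [-0.0179, -0.0035, 0.0441], 1]
2 [[-0.5, 0.0, 0.6], [-0.018, -0.0037, 0.0441], 1]
3 [[0.0, -0.0, 0.0], [-0.0, 0.0, 0.045], 1]
4 [[0.0, -0.0, 0.0], [-0.0, 0.0, 0.045], 1]
```

Call:
carry_out([
  [[-0.5,0,0.6],[-0.018,-0.0035,0.044],1],
  [[-0.5,0,0.6],[-0.018,-0.0035,0.044],1],
  [[-0.5,0,0.6],[-0.018,-0.0035,0.044],1],
  [[0,0,0],[0,0,0.03],1],
  [[0,0,0],[0,0,0.03],1],
])

```text
time_s: 3.4
tcp_pos: [0.4737, -0.2616, 0.0537]
ee_rot: [-1.918, -1.844, -0.605]
ft_force: [1.3, -0.3, 0.5]
opening: 0.0933
grasp_force: 0.0
```

Call:
carry_out([
  [[0,0,0],[0,0,0.015],1],
  [[0,0,0],[0,0,0.015],1],
  [[0,0,0],[0,0,0],1],
])

```text
time_s: 3.78
tcp_pos: [0.4743, -0.2457, 0.0289]
ee_rot: [-1.918, -1.842, -0.605]
ft_force: [1.1, -0.6, -0.2]
opening: 0.0928
grasp_force: 0.0
```

Call:
carry_out([
  [[0,0,0],[0,0,0],-1],
  [[0,0,0],[0,0,0],-1],
  [[0,0,0],[0,0,0],-1],
  [[0,0,0],[0,0,0],-1],
  [[0,0,0],[0,0,0],-1],
], newtons=30)

```text
time_s: 4.4
tcp_pos: [0.4743, -0.2463, 0.0292]
ee_rot: [-1.919, -1.842, -0.605]
ft_force: [-1.3, -1.1, 1.6]
opening: 0.0558
grasp_force: 30.0
```

Run:
```python
from h import *
o=robot.observe();print(o['time_s'],o['tcp_pos'],o['opening'],o['grasp_force'],o['ft_force']);print(cur()[1].round(3))
t=snap('top','t1');c=load('t1')
h=cv2.cvtColor(c['frame'],cv2.COLOR_BGR2HSV); m=cv2.inRange(h,(100,120,60),(125,255,255)); n,_,st,ce=cv2.connectedComponentsWithStats(m)
print([st[i] for i in range(n) if st[i,4]>80])
```

```text
4.4 [ 0.47427161 -0.24634946  0.02917467] 0.05582707063498277 29.96620863676071 [-1.28619871 -1.08523363  1.62987025]
[[ 0.032  0.999  0.028]
 [ 0.821 -0.042  0.57 ]
 [ 0.57   0.004 -0.821]]
[array([     0,      0,    640,    400, 248323], dtype=int32), array([ 133,   63,   77,   63, 2436], dtype=int32), array([228, 101,  38,  31, 942], dtype=int32), array([ 486,  104,   88,   66, 1560], dtype=int32), array([293, 113,  21,  21, 333], dtype=int32), array([375, 200,  36,  23, 735], dtype=int32), array([ 551,  201,   54,   63, 1666], dtype=int32)]
```

Run:
```python
from h import *
Q=tool(35,-3)
plan([((.474,-.246,.045),cur()[1],1),((.49,-.22,.14),Q,2),((.60,.05,.25),Q,6)],-1)
```

```text
0 [[0.0, 0.0, 0.0], [0.0093, -0.0002, -0.0128], -1]
1 [[-0.1, 0.1, 0.3], [0.038, 0.0076, -0.0314], -1]
2 [[-0.1, 0.1, 0.3], [0.0381, 0.0075, -0.0313], -1]
3 [[0.0, 0.0, 0.0], [0.0481, 0.016, 0.0113], -1]
4 [[0.0, 0.0, 0.0], [0.0481, 0.016, 0.0113], -1]
5 [[0.0, 0.0, 0.0], [0.0481, 0.016, 0.0113], -1]
6 [[0.0, 0.0, 0.0], [0.0481, 0.016, 0.0113], -1]
7 [[0.0, 0.0, 0.0], [0.0481, 0.016, 0.0113], -1]
8 [[0.0, 0.0, 0.0], [0.0481, 0.016, 0.0113], -1]
```

Call:
carry_out([
  [[0,0,0],[0.009,0,-0.013],-1],
  [[-0.1,0.1,0.3],[0.038,0.0075,-0.0315],-1],
  [[-0.1,0.1,0.3],[0.038,0.0075,-0.0315],-1],
  [[0,0,0],[0.03,0.01,0.007],-1],
  [[0,0,0],[0.048,0.016,0.011],-1],
])

```text
time_s: 5.08
tcp_pos: [0.5201, -0.1474, 0.1715]
ee_rot: [-1.929, -1.828, -0.609]
ft_force: [1.0, -0.1, -1.0]
opening: 0.0559
grasp_force: 30.0
```

Call:
carry_out([
  [[0,0,0],[0.048,0.016,0.011],-1],
  [[0,0,0],[0.048,0.016,0.011],-1],
  [[0,0,0],[0.048,0.016,0.011],-1],
  [[0,0,0],[0.048,0.016,0.011],-1],
  [[0,0,0],[0.018,0.006,0.004],-1],
])

```text
time_s: 5.7
tcp_pos: [0.6006, 0.05, 0.2533]
ee_rot: [-1.925, -1.832, -0.61]
ft_force: [0.2, -0.5, -1.7]
opening: 0.0558
grasp_force: 30.0
```

Call:
carry_out([
  [[0,0,0],[0,0,0],-1],
  [[0,0,0],[0,0,0],-1],
])

```text
time_s: 5.95
tcp_pos: [0.5999, 0.047, 0.2507]
ee_rot: [-1.928, -1.828, -0.608]
ft_force: [0.1, 0.7, -2.0]
opening: 0.0557
grasp_force: 30.0
```

Run:
```python
from h import *
o=robot.observe();print(o['time_s'],o['joint_positions'].round(2),o['tcp_pos'],o['opening'],o['grasp_force'],o['ft_force']);print(cur()[1].round(3))
snap('wrist','w2');c=load('w2'); print(proj(c,(.7925,.215,.178)),proj(c,(.3965,.238,.178)))
```

```text
5.95 [-0.24 -0.03  1.64  0.6   1.64 -0.18] [0.5999069  0.04697202 0.25069308] 0.055720027269068585 29.9588406085968 [ 0.14961177  0.65375423 -2.00100774]
[[ 0.044  0.999  0.031]
 [ 0.818 -0.053  0.572]
 [ 0.573  0.    -0.819]]
[508.7, 79.2] [92.0, 77.9]
```

View pics/w2.png

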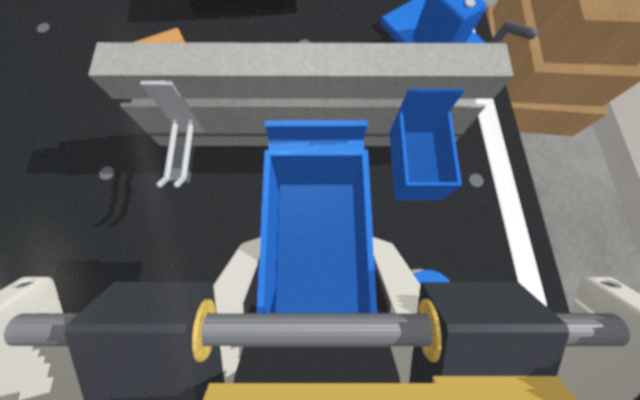

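The wrist view shows the bin held straight, lip top at (266–366, 121). The slat top front edge is at v≈75, from (90,75) to (511,75). The groove is near v≈99, the mounted bin at (430,145) and the prongs at (180,150). I measure the edges in this view.

Run:
```python
from h import *
c=load('w2');g=cv2.cvtColor(c['frame'],cv2.COLOR_BGR2GRAY)
for u in (220,240,380): print(u,[int(x) for x in g[60:150,u-4:u+5].mean(1)])
# front top edge line fit
from numpy import polyfit
gy=cv2.GaussianBlur(g,(0,0),1.2).astype(float)
U=[];V=[]
for u in list(range(205,262,3))+list(range(275,395,3)):
    col=gy[68:86,u]; d=col[:-1]-col[1:]; i=int(np.argmax(d)); 
    a,b,e=d[max(i-1,0)],d[i],d[min(i+1,len(d)-1)]; V.append(68+i+.5+ .5*(a-e)/(a-2*b+e+1e-9)); U.append(u)
k=np.polyfit(U,V,1);r=np.array(V)-np.polyval(k,U);print(k,r.std())
for u in (100,250,380,505):
    v=np.polyval(k,u)
    print(u,v.round(1),[onz(c,u,v,z).round(4).tolist() for z in (.175,.18)])
# bin lip top in held pose
p,Q=cur();print(g[112:135,316].tolist())
```

```text
220 [185, 187, 187, 187, 187, 187, 186, 185, 185, 184, 185, 185, 185, 183, 173, 150, 121, 102, 99, 99, 98, 98, 98, 96, 97, 98, 99, 99, 100, 100, 100, 98, 99, 99, 99, 99, 100, 105, 119, 133, 138, 139, 139, 138, 138, 134, 123, 107, 99, 99, 97, 98, 97, 98, 98, 98, 96, 98, 98, 97, 99, 99, 98, 99, 99, 99, 99, 98, 100, 99, 99, 96, 92, 81, 72, 74, 84, 95, 98, 100, 100, 100, 100, 99, 95, 82, 59, 43, 40, 40]
240 [184, 184, 184, 184, 185, 185, 185, 184, 184, 185, 185, 186, 185, 183, 172, 150, 119, 102, 98, 99, 98, 99, 99, 100, 99, 100, 98, 99, 99, 98, 99, 100, 100, 100, 99, 98, 100, 104, 116, 129, 136, 138, 139, 141, 142, 138, 128, 111, 103, 101, 100, 100, 100, 101, 101, 98, 98, 96, 97, 97, 97, 98, 98, 98, 98, 99, 100, 99, 99, 99, 100, 98, 93, 81, 72, 72, 83, 95, 98, 99, 100, 99, 101, 100, 96, 82, 59, 43, 41, 40]
380 [187, 186, 185, 185, 184, 184, 183, 182, 182, 182, 183, 184, 185, 185, 179, 160, 127, 103, 99, 99, 99, 99, 99, 99, 97, 98, 98, 98, 100, 101, 100, 100, 99, 100, 99, 99, 100, 103, 112, 126, 135, 139, 140, 140, 140, 137, 128, 114, 103, 99, 100, 100, 100, 99, 99, 99, 100, 101, 100, 100, 99, 99, 98, 100, 99, 99, 99, 98, 98, 100, 99, 99, 94, 84, 73, 72, 79, 92, 97, 97, 99, 99, 100, 100, 96, 83, 62, 47, 42, 41]
[1.87757132e-03 7.48519790e+01] 0.09068756397445484
100 75.0 [[0.4012, 0.2435, 0.175], [0.4052, 0.2392, 0.18]]
250 75.3 [[0.5462, 0.2353, 0.175], [0.5473, 0.2311, 0.18]]
380 75.6 [[0.6717, 0.2282, 0.175], [0.6703, 0.2241, 0.18]]
505 75.8 [[0.7922, 0.2213, 0.175], [0.7883, 0.2175, 0.18]]
[102, 101, 101, 103, 100, 104, 101, 110, 122, 133, 134, 135, 133, 117, 91, 71, 66, 67, 65, 66, 69, 59, 64]
```

Run:
```python
from h import *
from scipy.optimize import least_squares
c=load('w2');n=np.array([.057,.998,0])/np.hypot(.057,.998)
for u,vs in ((240,(75.25,98.7,106.6)),(380,(75.6,99.2,106.9))):
    def f(q):
        out=[]
        for v,dz in zip(vs,(0,.036,.050)):
            e,d=ray(c,u,v); s=(q[0]-n@e)/(n@d); out.append((e+d*s)[2]-(q[1]-dz))
        return out
    r=least_squares(f,[.23,.178]);print(u,r.x.round(4),np.round(r.fun*1000,2))
s=load('s0');t=load('t0')
# scene: profile along slat for cross check of top height
for nm,cc in (('t',t),('s',s)): print(nm,[proj(cc,(.6,(.23*1-.057*.6)/.998+0,z)) for z in (.175,.18)])
p,Q=cur()
# held bin hook from grasp record
p0=np.array([.47427,-.24635,.02917]);Q0=np.array([[.032,.999,.028],[.821,-.042,.57],[.57,.004,-.821]])
y=np.radians(-2.4);Rb=R.from_euler('z',90-2.4,degrees=True).as_matrix() # bin x -> world
ctr=np.array([.4742,-.236,.025]); 
Tb=Q0.T@Rb; tb=Q0.T@(ctr-p0); print('bin in tool',tb.round(4))
W=lambda b: p+Q@(tb+Tb@np.array(b))
for nm,b in (('lip outer top L',(.054,.026,.040)),('lipR',(.054,-.026,.040)),('lip inner',(.051,0,.04)),('rim back outer L',(.045,.028,.025)),('rimR',(.045,-.028,.025)),('rim front L',(-.045,.028,.025))): print(nm,W(b).round(4),proj(c,W(b)))
```

```text
240 [0.2595 0.1831] [-0.01  0.05 -0.03]
380 [0.2596 0.1828] [ 0.04 -0.16  0.11]
t [[234.9, 156.7], [234.6, 156.2]]
s [[394.3, 199.7], [394.6, 198.1]]
bin in tool [ 0.0061 -0.0005  0.0093]
lip outer top L [0.5771 0.1124 0.2868] [263.5, 123.5]
lipR [0.629  0.1096 0.2865] [365.5, 123.7]
lip inner [0.6029 0.108  0.2866] [314.5, 128.8]
rim back outer L [0.5745 0.1036 0.2717] [263.3, 152.6]
rimR [0.6305 0.1006 0.2715] [365.8, 152.8]
rim front L [0.5697 0.0137 0.2714] [253.3, 330.4]
```

```bash
cat > path.py <<'E'
import numpy as np,cv2,heapq
from itertools import product
hook=[(-20,3),(0,3),(6,3),(6,18),(9,18),(9,0),(0,0),(0,-47),(-20,-47)]
def dens(P,st):
    P=np.array(P+[P[0]],float);return np.vstack([P[i]+(P[i+1]-P[i])*np.linspace(0,1,max(2,int(np.hypot(*(P[i+1]-P[i]))/st)),endpoint=False)[:,None] for i in range(len(P)-1)])
HB=dens(hook[1:8],1.0); HP=(np.array(hook,np.float32)*1).reshape(-1,1,2)
rects=[(0,4,-16,0),(0,4,14,50),(0,38,-60,-16),(34,38,-16,44),(0,38,44,50)]
RB=np.vstack([dens([(a,c),(b,c),(b,d),(a,d)],1.0) for a,b,c,d in rects[:2]])
def clr(px,pz,th):
    t=np.radians(th);c,s=np.cos(t),np.sin(t); W=HB@np.array([[c,-s],[s,c]])+[px,pz]
    m=99
    for a,b,cc,d in rects:
        dx=np.maximum(a-W[:,0],W[:,0]-b);dz=np.maximum(cc-W[:,1],W[:,1]-d)
        sd=np.hypot(np.maximum(dx,0),np.maximum(dz,0))+np.minimum(np.maximum(dx,dz),0); m=min(m,sd.min())
    L=(RB-[px,pz])@np.array([[c,s],[-s,c]]).T.T if 0 else (RB-[px,pz])@np.array([[c,s],[-s,c]])
    for q in L[(np.abs(L[:,0])<25)&(np.abs(L[:,1])<55)]: m=min(m,-cv2.pointPolygonTest(HP,(float(q[0]),float(q[1])),True))
    return m
if __name__=='__main__':
    X=np.arange(-26,3.1,1);Z=np.arange(-12,13.1,1);T=np.arange(0,49,4)
    C=np.array([[[clr(x,z,t) for t in T] for z in Z] for x in X]); np.save('C.npy',C)
    # goal cell: hung with small gap (x=-.5.. -> -1,z=1?) ; bottleneck
    st=(0,int(np.argmin(abs(Z+4))),11); 
    best=np.full(C.shape,-9.);best[st]=C[st];pr={};h=[(-C[st],0,st)]
    dist=np.full(C.shape,1e9);dist[st]=0
    while h:
        b,d,u=heapq.heappop(h)
        for dv in product((-1,0,1),repeat=3):
            v=tuple(np.add(u,dv))
            if min(v)<0 or any(v[i]>=C.shape[i] for i in range(3)) : continue
            nb=min(-b,C[v],2.)
            nd=d+np.linalg.norm(dv)+2/(max(C[v],.05)+.3)
            if nb>best[v]+1e-9 or (abs(nb-best[v])<1e-9 and nd<dist[v]-1e-9): best[v]=nb;dist[v]=nd;pr[v]=u;heapq.heappush(h,(-nb,nd,v))
    for g in [(x,z,0) for x in (-1,0) for z in (0,1)]:
        gi=(int(g[0]+26),int(g[1]+12),0);print(g,C[gi].round(2),best[gi].round(2))
    gi=(25,13,0);P=[gi]
    while P[-1]!=st:P.append(pr[P[-1]])
    for q in P[::-1]: print(X[q[0]],Z[q[1]],T[q[2]],C[q].round(2),end=' ; ')
E
python3 path.py
```

```text
(-1, 0, 0) 0.0 0.0
(-1, 1, 0) 1.0 1.0
(0, 0, 0) 0.0 0.0
(0, 1, 0) 0.0 0.0
-26.0 -4.0 44 7.52 ; -25.0 -3.0 44 7.07 ; -24.0 -2.0 44 6.88 ; -23.0 -1.0 44 6.85 ; -22.0 0.0 44 6.83 ; -21.0 0.0 44 6.11 ; -20.0 0.0 44 5.39 ; -19.0 1.0 44 4.75 ; -18.0 2.0 48 4.46 ; -17.0 2.0 48 3.86 ; -16.0 3.0 48 3.41 ; -15.0 3.0 48 3.27 ; -14.0 3.0 48 2.6 ; -13.0 4.0 48 2.45 ; -12.0 4.0 48 2.0 ; -11.0 5.0 48 2.08 ; -10.0 6.0 48 2.15 ; -9.0 7.0 48 2.22 ; -8.0 8.0 48 2.3 ; -7.0 9.0 48 2.36 ; -6.0 9.0 44 2.28 ; -5.0 9.0 40 2.32 ; -4.0 8.0 36 2.71 ; -3.0 8.0 32 3.24 ; -2.0 7.0 28 3.36 ; -2.0 7.0 24 3.37 ; -2.0 6.0 20 3.1 ; -2.0 5.0 16 2.71 ; -2.0 4.0 12 2.21 ; -2.0 3.0 8 1.59 ; -1.0 2.0 4 1.14 ; -1.0 1.0 0 1.0 ;
```

```bash
cat >> h.py <<'E'
PN=np.array([.057,.998,0])/np.hypot(.057,.998); YAW=-3.27
P0=np.array([.47427,-.24635,.02917]);Q0=np.array([[.032,.999,.028],[.821,-.042,.57],[.57,.004,-.821]])
TB=Q0.T@R.from_euler('z',90-2.4,degrees=True).as_matrix()
cfg=dict(face=.2595,z0=.133,x=.59,cy=-.234)
def hk(): return Q0.T@(np.array([.4742,cfg['cy'],.025])-P0)+TB@np.array([.045,0,.022])
def binpose(px,pz,th):
    """TCP pose putting hook corner px mm into / pz mm above groove edge at tip th deg"""
    X=cfg['x']; Y=(cfg['face']+px/1e3-PN[0]*X)/PN[1]
    Rb=R.from_euler('z',90+YAW,degrees=True).as_matrix()@R.from_euler('y',th,degrees=True).as_matrix()
    Q=Rb@TB.T; return np.array([X,Y,cfg['z0']+pz/1e3])-Q@hk(),Q
def where():
    p,Q=cur(); h=p+Q@hk(); Rb=Q@TB; return 'px %.1f pz %.1f th %.1f x %.4f'%((PN@h-cfg['face'])*1e3,(h[2]-cfg['z0'])*1e3,np.degrees(np.arcsin(-Rb[2,0])),h[0])
E
python3 - <<'E'
from h import *
print(where()); c=load('w2'); print(onz(c,393,150,.128),onz(c,405,100,.15))
plan([(*binpose(-35,60,0),3),(*binpose(-35,5,0),2)],-1)
E
```

```text
px -121.2 pz 135.6 th -0.2 x 0.6025
[0.68805919 0.17134844 0.128     ] [0.70117945 0.2167206  0.15      ]
0 [[-0.1, -0.1, 0.0], [0.0091, -0.0058, 0.0371], -1]
1 [[-0.1, -0.1, 0.0], [0.0092, -0.0058, 0.037], -1]
2 [[-0.1, -0.1, 0.0], [0.0092, -0.0059, 0.037], -1]
3 [[-0.0, 0.0, -0.0], [-0.0157, -0.0001, 0.0226], -1]
4 [[-0.0, 0.0, -0.0], [-0.0157, -0.0001, 0.0226], -1]
```

Call:
carry_out([
  [[-0.1,-0.1,0],[0.009,-0.006,0.037],-1],
  [[-0.1,-0.1,0],[0.009,-0.006,0.037],-1],
  [[-0.1,-0.1,0],[0.009,-0.006,0.037],-1],
  [[0,0,0],[-0.0155,0,0.0225],-1],
  [[0,0,0],[-0.0155,0,0.0225],-1],
])

```text
time_s: 6.62
tcp_pos: [0.5871, 0.1337, 0.1197]
ee_rot: [-1.935, -1.831, -0.609]
ft_force: [0.6, 0.5, -1.5]
opening: 0.0562
grasp_force: 30.0
```

Call:
carry_out([
  [[0,0,0],[0,0,0],-1],
  [[0,0,0],[0,0,0],-1],
])

```text
time_s: 6.88
tcp_pos: [0.5878, 0.1338, 0.1219]
ee_rot: [-1.935, -1.832, -0.61]
ft_force: [0.1, 0.2, -1.5]
opening: 0.0558
grasp_force: 30.0
```

Run:
```python
from h import *
print(where());c=snap('wrist','w3');c=load('w3')
cv2.imwrite('pics/w3c.png',cv2.resize(c['frame'][0:240,120:520],(800,480)))
X=cfg['x'];h=np.array(binpose(-35,5,0)[0])
for d in (0,-36,-50):
    for x in (.53,.66): print(d,proj(c,(x,(cfg['face']-PN[0]*x)/PN[1],.183+d/1e3)))
p,Q=cur()
for b in ((.009,.026,.018),(.009,-.026,.018),(.006,0,.018),(0,.028,.003)): print(b,proj(c,p+Q@(hk()+TB@np.array(b))))
```

```text
px -35.0 pz 6.6 th 0.1 x 0.5905
0 [177.6, 39.3]
0 [461.7, 40.4]
-36 [204.2, 89.3]
-36 [433.3, 90.0]
-50 [211.9, 103.9]
-50 [425.0, 104.5]
(0.009, 0.026, 0.018) [263.5, 119.2]
(0.009, -0.026, 0.018) [365.4, 119.3]
(0.006, 0, 0.018) [314.4, 124.4]
(0, 0.028, 0.003) [263.4, 148.6]
```

View pics/w3c.png

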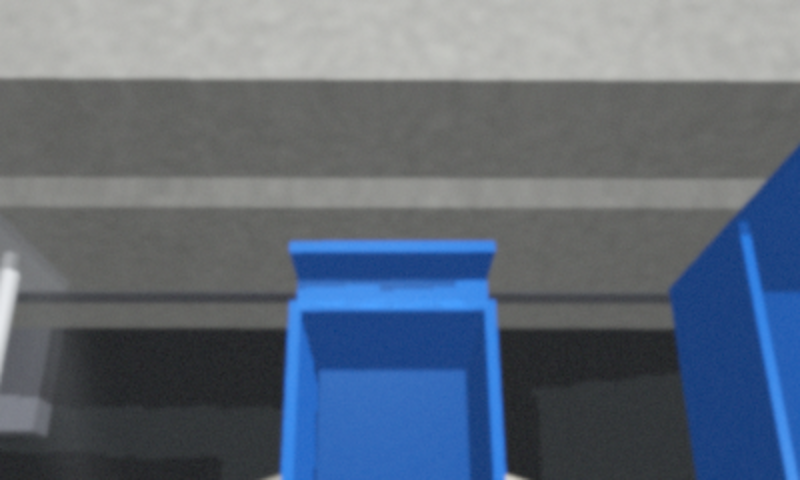

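The slat edges land at v=40, 88.8 and 104, against predicted 39.8, 89.6 and 104.2. The lip is at v=120, against 119.2. The model is good to under 1 mm, so I tip the bin now.

Run:
```python
from h import *
print(where());plan([(*binpose(-42,-4,46),5)],-1)
plan([(*binpose(-22,0,46),2),(*binpose(-16,3,47),1)],-1,start=binpose(-42,-4,46))
```

```text
px -34.9 pz 6.9 th 0.1 x 0.5906
0 [[0.0, -9.2, -0.0], [0.0037, -0.0, -0.0061], -1]
1 [[0.0, -9.2, -0.0], [0.0026, -0.0, -0.0066], -1]
2 [[0.0, -9.2, -0.0], [0.0016, -0.0, -0.007], -1]
3 [[0.0, -9.2, -0.0], [0.0004, -0.0, -0.0071], -1]
4 [[0.0, -9.2, -0.0], [-0.0007, -0.0, -0.0071], -1]
0 [[0.0, 0.0, 0.0], [0.0094, -0.0005, -0.0039], -1]
1 [[0.0, 0.0, 0.0], [0.0094, -0.0005, -0.0039], -1]
2 [[0.0, -1.0, -0.0], [0.0056, -0.0003, -0.0051], -1]
```

Call:
carry_out([
  [[0,-9.2,0],[0.0035,0,-0.006],-1],
  [[0,-9.2,0],[0.0025,0,-0.0065],-1],
  [[0,-9.2,0],[0.0015,0,-0.007],-1],
  [[0,-9.2,0],[0.0005,0,-0.007],-1],
  [[0,-9.2,0],[-0.0005,0,-0.007],-1],
])

```text
time_s: 7.55
tcp_pos: [0.5877, 0.1322, 0.1585]
ee_rot: [2.174, 2.052, -0.21]
ft_force: [0.1, -1.3, -1.2]
opening: 0.056
grasp_force: 30.0
```

Call:
carry_out([
  [[0,0,0],[0,0,0],-1],
  [[0,0,0],[0,0,0],-1],
])

```text
time_s: 7.8
tcp_pos: [0.5872, 0.1322, 0.1561]
ee_rot: [2.178, 2.058, -0.207]
ft_force: [0.5, 0.4, -0.3]
opening: 0.0562
grasp_force: 30.0
```

Run:
```python
from h import *
print(where(),robot.observe()['joint_positions'].round(2));plan([(*binpose(-22,0,46),2),(*binpose(-16,3,47),2),(*binpose(-12,4.3,47.5),1)],-1)
s=snap('scene','s1');cv2.imwrite('pics/s1c.png',cv2.resize(s['frame'][130:290,330:490],(600,600),interpolation=cv2.INTER_CUBIC))
```

```text
px -41.3 pz -5.7 th 45.9 x 0.5897 [ 0.27  0.03  1.67 -0.19  1.51  0.34]
0 [[0.1, -0.0, -0.1], [0.0089, -0.0003, -0.0047], -1]
1 [[0.1, -0.0, -0.1], [0.0089, -0.0003, -0.0047], -1]
2 [[0.0, -0.5, -0.0], [0.0028, -0.0002, -0.0026], -1]
3 [[0.0, -0.5, -0.0], [0.0028, -0.0002, -0.0026], -1]
4 [[0.0, -0.5, -0.0], [0.0038, -0.0002, -0.0026], -1]
```

View pics/s1c.png

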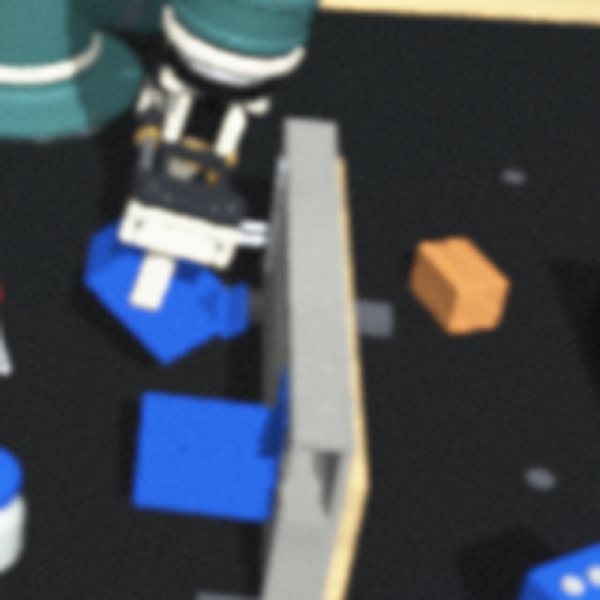

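The scene crop shows the bin tipped front-up, its hook (crop (235,310)) facing the slat. The gripper's body is clear of the slat. I insert it in small steps.

Call:
carry_out([
  [[0,0,0],[0.009,0,-0.005],-1],
  [[0,0,0],[0.009,0,-0.0045],-1],
  [[0,-0.5,0],[0.003,0,-0.0025],-1],
  [[0,-0.5,0],[0.0025,0,-0.0025],-1],
  [[0,0,0],[0,0,0],-1],
])

```text
time_s: 8.48
tcp_pos: [0.5885, 0.1584, 0.1655]
ee_rot: [2.166, 2.048, -0.228]
ft_force: [0.4, -0.3, -1.4]
opening: 0.0563
grasp_force: 30.0
```

Run:
```python
from h import *
print(where());plan([(*binpose(-12,4.5,48),1),(*binpose(-9.5,6.5,48),1),(*binpose(-7,9,48),1)],-1)
```

```text
px -15.7 pz 2.6 th 47.1 x 0.5911
0 [[0.1, -0.9, -0.1], [0.0035, -0.0011, -0.0035], -1]
1 [[0.0, 0.0, 0.0], [0.002, -0.0001, -0.0025], -1]
2 [[-0.0, -0.0, 0.0], [0.0019, -0.0001, -0.003], -1]
```

Call:
carry_out([
  [[0,-0.9,0],[0.0035,-0.0005,-0.0035],-1],
  [[0,0,0],[0,0,0],-1],
])

```text
time_s: 8.72
tcp_pos: [0.5882, 0.1626, 0.1682]
ee_rot: [2.158, 2.04, -0.245]
ft_force: [-0.1, 0.4, -2.3]
opening: 0.0559
grasp_force: 30.0
```

Call:
carry_out([
  [[0,0,0],[0.002,0,-0.0025],-1],
  [[0,0,0],[0.002,0,-0.003],-1],
  [[0,0,0],[0,0,0],-1],
])

```text
time_s: 9.1
tcp_pos: [0.5885, 0.1679, 0.1726]
ee_rot: [2.158, 2.04, -0.244]
ft_force: [0.3, 4.3, -4.1]
opening: 0.0559
grasp_force: 30.0
```

Run:
```python
from h import *
print(where());plan([(*binpose(-7,9,48),1),(*binpose(-4,8.3,38),2),(*binpose(-2.5,7,27),2)],-1)
```

```text
px -6.7 pz 8.9 th 48.0 x 0.5910
0 [[0.1, -0.0, -0.1], [-0.0003, -0.0008, -0.0001], -1]
1 [[-0.0, 5.0, 0.0], [0.0004, -0.0001, 0.0051], -1]
2 [[-0.0, 5.0, 0.0], [-0.0, -0.0001, 0.0051], -1]
3 [[-0.0, 5.5, 0.0], [-0.0004, -0.0001, 0.0062], -1]
4 [[-0.0, 5.5, 0.0], [-0.001, -0.0001, 0.0062], -1]
```

The force (+y, −z) along the bin's own x matches the lip's inner face touching the upper skin. So the groove is about 2–3 mm lower than estimated, and I correct the model.

```bash
sed -i 's/z0=.133/z0=.1305/' h.py
python3 - <<'E'
from h import *
print(where());plan([(*binpose(-6.7,9,48),1)],-1);plan([(*binpose(-4,8.3,38),3),(*binpose(-2.5,7,27),2)],-1,start=binpose(-6.7,9,48))
E
```

```text
px -6.7 pz 11.4 th 48.0 x 0.5910
0 [[0.1, -0.0, -0.1], [0.0006, -0.0008, 0.0023], -1]
0 [[-0.0, 3.3, 0.0], [0.0002, -0.0001, 0.0034], -1]
1 [[-0.0, 3.3, 0.0], [-0.0, -0.0001, 0.0034], -1]
2 [[-0.0, 3.3, 0.0], [-0.0002, -0.0001, 0.0034], -1]
3 [[-0.0, 5.5, 0.0], [-0.0004, -0.0001, 0.0062], -1]
4 [[-0.0, 5.5, 0.0], [-0.001, -0.0001, 0.0062], -1]
```

Call:
carry_out([
  [[0,0,0],[0.0002,0,0.0022],-1],
  [[0,0,0],[0,0,0],-1],
])

```text
time_s: 9.35
tcp_pos: [0.5886, 0.1668, 0.1705]
ee_rot: [2.158, 2.039, -0.245]
ft_force: [-0.5, -0.7, -0.7]
opening: 0.056
grasp_force: 30.0
```

Run:
```python
from h import *
print(where(),robot.observe()['ft_force'])
```

```text
px -7.8 pz 9.2 th 48.0 x 0.5911 [-0.52575897 -0.70219898 -0.70386275]
```

Force cleared. Now I rotate down.

Call:
carry_out([
  [[0,3.3,0],[0.001,-0.0005,0.003],-1],
  [[0,3.3,0],[0.0005,0,0.003],-1],
  [[0,0,0],[0,0,0],-1],
])

```text
time_s: 9.72
tcp_pos: [0.5881, 0.1666, 0.1645]
ee_rot: [2.222, 2.098, -0.123]
ft_force: [0.7, -0.1, -1.6]
opening: 0.0562
grasp_force: 30.0
```

Run:
```python
from h import *
print(where());plan([(*binpose(-4,8.3,38),1),(*binpose(-2.5,7.5,28),3)],-1)
```

```text
px -4.8 pz 9.4 th 41.4 x 0.5908
0 [[0.1, 3.4, -0.2], [-0.0, -0.0007, 0.0044], -1]
1 [[-0.0, 3.3, 0.0], [-0.0002, -0.0, 0.0036], -1]
2 [[-0.0, 3.3, 0.0], [-0.0005, -0.0, 0.0036], -1]
3 [[-0.0, 3.3, 0.0], [-0.0007, -0.0, 0.0036], -1]
```

Call:
carry_out([
  [[0,3.4,0],[0,-0.0005,0.0045],-1],
  [[0,3.3,0],[0,0,0.0036],-1],
  [[0,0,0],[0,0,0],-1],
])

```text
time_s: 10.1
tcp_pos: [0.5875, 0.1661, 0.1562]
ee_rot: [2.281, 2.155, 0.005]
ft_force: [-0.3, 0.2, -0.5]
opening: 0.0559
grasp_force: 30.0
```

Call:
carry_out([
  [[0,3.3,0],[-0.0005,0,0.0036],-1],
  [[0,3.3,0],[-0.0007,0,0.0036],-1],
  [[0,0,0],[0,0,0],-1],
])

```text
time_s: 10.48
tcp_pos: [0.5874, 0.1652, 0.1488]
ee_rot: [-2.226, -2.105, -0.133]
ft_force: [-0.4, -0.6, -1.0]
opening: 0.0558
grasp_force: 30.0
```

Run:
```python
from h import *
print(where());plan([(*binpose(-2,6.5,20),2),(*binpose(-2,4.5,11),2)],-1)
```

```text
px -2.1 pz 6.9 th 28.2 x 0.5903
0 [[0.0, 4.1, -0.0], [-0.001, -0.0001, 0.0044], -1]
1 [[0.0, 4.1, -0.0], [-0.0013, -0.0001, 0.0043], -1]
2 [[-0.0, 4.5, 0.0], [-0.0013, -0.0, 0.0056], -1]
3 [[-0.0, 4.5, 0.0], [-0.0018, -0.0, 0.0054], -1]
```

Call:
carry_out([
  [[0,4.1,0],[-0.001,0,0.0044],-1],
  [[0,4.1,0],[-0.0013,0,0.0043],-1],
  [[0,0,0],[0,0,0],-1],
])

```text
time_s: 10.85
tcp_pos: [0.5874, 0.1642, 0.1396]
ee_rot: [-2.147, -2.03, -0.282]
ft_force: [0.6, -0.0, -1.4]
opening: 0.0559
grasp_force: 30.0
```

Call:
carry_out([
  [[0,4.5,0],[-0.0013,0,0.0056],-1],
  [[0,0,0],[0,0,0],-1],
])

```text
time_s: 11.1
tcp_pos: [0.5873, 0.1646, 0.1338]
ee_rot: [-2.101, -1.988, -0.36]
ft_force: [0.0, 0.3, -0.3]
opening: 0.056
grasp_force: 30.0
```

Run:
```python
from h import *
print(where());plan([(*binpose(-2,4.5,11),1),(*binpose(-1.8,3,5),2),(*binpose(-1.3,1.7,0),2)],-1)
```

```text
px -1.7 pz 5.1 th 15.6 x 0.5902
0 [[-0.0, 4.6, 0.0], [-0.0018, -0.0002, 0.005], -1]
1 [[-0.0, 3.0, 0.0], [-0.001, -0.0, 0.0038], -1]
2 [[-0.0, 3.0, 0.0], [-0.0012, -0.0, 0.0037], -1]
3 [[-0.0, 2.5, 0.0], [-0.0008, -0.0, 0.0032], -1]
4 [[-0.0, 2.5, 0.0], [-0.0009, -0.0, 0.0032], -1]
```

Call:
carry_out([
  [[0,4.6,0],[-0.0018,0,0.005],-1],
  [[0,0,0],[0,0,0],-1],
])

```text
time_s: 11.35
tcp_pos: [0.5873, 0.1646, 0.1285]
ee_rot: [-2.053, -1.943, -0.437]
ft_force: [0.7, 2.0, -2.2]
opening: 0.056
grasp_force: 30.0
```

Call:
carry_out([
  [[0,3,0],[-0.001,0,0.0038],-1],
  [[0,3,0],[-0.0012,0,0.0037],-1],
  [[0,0,0],[0,0,0],-1],
])

```text
time_s: 11.72
tcp_pos: [0.5875, 0.1666, 0.1212]
ee_rot: [-1.987, -1.882, -0.534]
ft_force: [-1.0, 6.7, -2.4]
opening: 0.0563
grasp_force: 30.0
```

Run:
```python
from h import *
print(where());plan([(*binpose(-1.5,3,2.5),1),(*binpose(-1,2,0),2),(*binpose(-1,0,0),2)],-1)
```

```text
px -1.0 pz 3.5 th 4.9 x 0.5901
0 [[-0.1, 2.4, 0.1], [-0.0014, -0.0002, 0.0026], -1]
1 [[-0.0, 1.2, 0.0], [-0.0004, -0.0, 0.0018], -1]
2 [[-0.0, 1.2, 0.0], [-0.0005, -0.0, 0.0018], -1]
3 [[0.0, 0.0, 0.0], [-0.0006, -0.0, 0.0008], -1]
4 [[0.0, 0.0, 0.0], [-0.0006, -0.0, 0.0008], -1]
```

```bash
sed -i 's/face=.2595/face=.2610/' h.py
python3 - <<'E'
from h import *
print(where());plan([(*binpose(-.7,3.5,4.9),1),(*binpose(-1,2,1),2)],-1)
E
```

```text
px -2.5 pz 3.5 th 4.9 x 0.5901
0 [[-0.1, 0.0, 0.1], [0.0015, -0.0003, 0.0009], -1]
1 [[-0.0, 1.9, 0.0], [-0.0011, -0.0, 0.0025], -1]
2 [[-0.0, 1.9, 0.0], [-0.0011, -0.0, 0.0025], -1]
```

Call:
carry_out([
  [[0,0,0],[0.0015,0,0.001],-1],
  [[0,0,0],[0,0,0],-1],
])

```text
time_s: 11.98
tcp_pos: [0.5879, 0.1683, 0.1215]
ee_rot: [-1.987, -1.883, -0.536]
ft_force: [0.2, 0.7, -1.0]
opening: 0.0564
grasp_force: 30.0
```

Call:
carry_out([
  [[0,1.9,0],[-0.0008,0,0.0025],-1],
  [[0,0,0],[0,0,0],-1],
])

```text
time_s: 12.22
tcp_pos: [0.5876, 0.1682, 0.1178]
ee_rot: [-1.966, -1.86, -0.566]
ft_force: [0.0, -0.7, -1.1]
opening: 0.0559
grasp_force: 30.0
```

Run:
```python
from h import *
print(where(),robot.observe()['ft_force'].round(1),robot.observe()['wrist_torque'].round(2));plan([(*binpose(-1,2,0),1),(*binpose(-1,0,0),2)],-1)
```

```text
px -1.4 pz 2.2 th 2.9 x 0.5903 [ 0.  -0.7 -1.1] [-0.49  0.07  0.01]
0 [[-0.0, 2.9, 0.0], [-0.0006, -0.0004, 0.0033], -1]
1 [[0.0, 0.0, -0.0], [-0.0006, -0.0, 0.0008], -1]
2 [[0.0, 0.0, -0.0], [-0.0006, -0.0, 0.0008], -1]
```

Call:
carry_out([
  [[0,1.5,0],[0,0,0.0016],-1],
  [[0,1.4,0],[0,0,0.0016],-1],
  [[0,0,0],[0,0,0],-1],
])

```text
time_s: 12.6
tcp_pos: [0.5878, 0.1699, 0.1153]
ee_rot: [-1.933, -1.83, -0.611]
ft_force: [0.3, 0.4, -0.9]
opening: 0.056
grasp_force: 30.0
```

Run:
```python
from h import *
print(where(),robot.observe()['ft_force'].round(1),robot.observe()['wrist_torque'].round(2));print((cur()[1].T@np.array([0,0,-.001])).round(5))
```

```text
px -0.5 pz 2.7 th -0.0 x 0.5905 [ 0.3  0.4 -0.9] [-0.47  0.05  0.03]
[-0.00057 -0.       0.00082]
```

Level, with no load. I lower it until it seats.

Call:
carry_out([
  [[0,0,0],[-0.0008,0,0.0012],-1],
  [[0,0,0],[0,0,0],-1],
])

```text
time_s: 12.85
tcp_pos: [0.5879, 0.1703, 0.1143]
ee_rot: [-1.933, -1.831, -0.611]
ft_force: [-1.4, 0.3, -0.5]
opening: 0.056
grasp_force: 30.0
```

Call:
carry_out([
  [[0,0,0],[-0.0006,0,0.0008],-1],
  [[0,0,0],[0,0,0],-1],
])

```text
time_s: 13.1
tcp_pos: [0.5881, 0.1703, 0.1137]
ee_rot: [-1.933, -1.831, -0.611]
ft_force: [-0.4, -0.1, 1.6]
opening: 0.0555
grasp_force: 30.0
```

Call:
carry_out([
  [[0,0,0],[-0.0006,0,0.0008],-1],
  [[0,0,0],[0,0,0],-1],
])

```text
time_s: 13.35
tcp_pos: [0.5881, 0.1704, 0.1129]
ee_rot: [-1.933, -1.831, -0.612]
ft_force: [-1.0, 0.4, 4.5]
opening: 0.0558
grasp_force: 30.0
```

Run:
```python
from h import *
print(where(),robot.observe()['ft_force'].round(1),robot.observe()['wrist_torque'].round(2))
```

```text
px -0.0 pz 0.3 th -0.0 x 0.5907 [-1.   0.4  4.5] [0.49 0.32 0.27]
```

Seated: +4.5 N up on the tool. I release and back out.

Call:
carry_out([
  [[0,0,0],[0,0,0],0.7],
  [[0,0,0],[0,0,0],0.7],
  [[0,0,0],[0,0,0],0.7],
])

```text
time_s: 13.72
tcp_pos: [0.5879, 0.1701, 0.1122]
ee_rot: [-1.933, -1.831, -0.611]
ft_force: [0.0, 0.2, 0.0]
opening: 0.0777
grasp_force: 0.0
```

Call:
carry_out([
  [[0,0,0],[0,0,-0.02],0.7],
  [[0,0,0],[0,0,-0.04],0.7],
  [[0,0,0],[0,0,-0.05],0.7],
  [[0,0,0],[0,0,0],0.7],
  [[0,0,0],[0,0,0],0.7],
])

```text
time_s: 14.35
tcp_pos: [0.5839, 0.1072, 0.2028]
ee_rot: [-1.934, -1.831, -0.611]
ft_force: [-1.1, -1.6, 0.0]
opening: 0.0791
grasp_force: 0.0
```

Run:
```python
from h import *
print(where(),robot.observe()['tcp_pos'],robot.observe()['ft_force'].round(1))
c=snap('wrist','w4');c=load('w4')
x=np.array([.590,(cfg['face']-PN[0]*.59)/PN[1],cfg['z0']])
Rb=R.from_euler('z',90+YAW,degrees=True).as_matrix()
for b in ((.0,.028,.003),(0,-.028,.003),(-.09,.028,.003),(-.09,-.028,.003)): print(proj(c,x+Rb@np.array(b)))
```

```text
px -63.4 pz 90.1 th 0.0 x 0.5865 [0.58391677 0.10715872 0.20282099] [-1.1 -1.6  0. ]
[282.8, 130.4]
[346.2, 130.6]
[279.1, 230.6]
[349.3, 230.7]
```

View pics/w4.png

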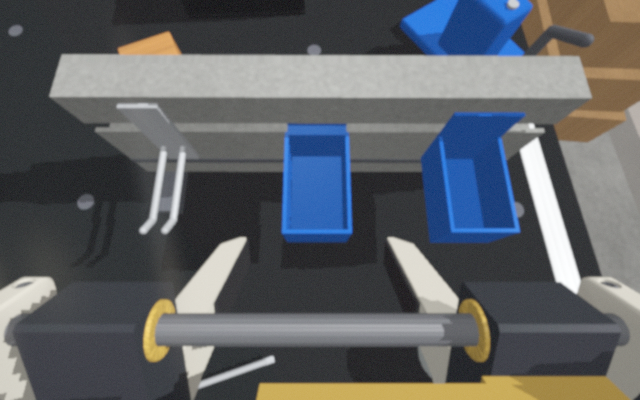

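The wrist view shows the bin hanging in the groove, rim (283–351, 130–232), with the mounted bin's left rim at u≈442, about 75 mm away. Next I close the fingers on the prong side of the bin and push it along near the slat.

Run:
```python
from h import *
c=load('w4');print(onz(c,200,130,.15),onz(c,186,155,.115),onz(c,446,231,.128),onz(c,441,150,.128),onz(c,351,231,.1335),onz(c,283,231,.1335))
Q=tool(35,YAW);x=.535
g=np.array([x,(cfg['face']-.017-PN[0]*x)/PN[1],.124]);print(g)
plan([(g-.09*Q[:,2],Q),(g,Q,2)],-1)
```

```text
[0.4953546  0.22380122 0.15      ] [0.47052242 0.21931498 0.115     ] [0.6923984  0.13272114 0.128     ] [0.70113721 0.20537684 0.128     ] [0.61413929 0.13593566 0.1335    ] [0.55996873 0.13895282 0.1335    ]
[0.535      0.21384153 0.124     ]
0 [[0.1, 0.1, 0.1], [0.0201, -0.0273, 0.0165], -1]
1 [[0.1, 0.1, 0.1], [0.02, -0.0273, 0.0166], -1]
2 [[-0.0, 0.0, 0.0], [0.0, -0.0, 0.045], -1]
3 [[-0.0, 0.0, 0.0], [0.0, -0.0, 0.045], -1]
```

Call:
carry_out([
  [[0.1,0.1,0.1],[0.02,-0.027,0.0165],-1],
  [[0.1,0.1,0.1],[0.02,-0.027,0.0165],-1],
  [[0,0,0],[0,0,0],-1],
  [[0,0,0],[0,0,0],-1],
  [[0,0,0],[0,0,0],-1],
], newtons=20)

```text
time_s: 15.02
tcp_pos: [0.5334, 0.1618, 0.1979]
ee_rot: [-1.932, -1.824, -0.609]
ft_force: [-0.2, 0.6, -0.5]
opening: 0.0338
grasp_force: 0.0
```

Call:
carry_out([
  [[0,0,0],[0,0,0.03],-1],
  [[0,0,0],[0,0,0.03],-1],
  [[0,0,0],[0,0,0.02],-1],
  [[0,0,0],[0,0,0.01],-1],
  [[0,0,0],[0,0,0],-1],
])

```text
time_s: 15.65
tcp_pos: [0.536, 0.2137, 0.1243]
ee_rot: [-1.931, -1.825, -0.608]
ft_force: [-1.1, -0.0, -0.1]
opening: 0.0004
grasp_force: 0.0
```

Call:
carry_out([
  [[0,0,0],[0,0.003,0],-1],
  [[0,0,0],[0,0.003,0],-1],
  [[0,0,0],[0,0.003,0],-1],
  [[0,0,0],[0,0,0],-1],
])

```text
time_s: 16.15
tcp_pos: [0.5452, 0.213, 0.1246]
ee_rot: [-1.932, -1.825, -0.609]
ft_force: [0.1, -0.5, -0.5]
opening: 0.0006
grasp_force: 0.0
```

Run:
```python
from h import *
o=robot.observe();print(o['tcp_pos'],o['ft_force'].round(1),(PN@o['tcp_pos']-cfg['face'])*1e3, o['opening'],cur()[1][:,1])
```

```text
[0.54518281 0.2130446  0.12460024] [ 0.1 -0.5 -0.5] -17.21500176337193 0.0006159572021778048 [ 9.98378578e-01 -5.69195046e-02  6.21043721e-04]
```

Call:
carry_out([
  [[0,0,0],[0,0.004,0],-1],
  [[0,0,0],[0,0.004,0],-1],
  [[0,0,0],[0,0.004,0],-1],
  [[0,0,0],[0,0.004,0],-1],
  [[0,0,0],[0,0.004,0],-1],
])

```text
time_s: 16.77
tcp_pos: [0.5652, 0.212, 0.1245]
ee_rot: [-1.931, -1.825, -0.609]
ft_force: [-1.8, -0.6, 1.4]
opening: 0.0008
grasp_force: 0.6
```

Call:
carry_out([
  [[0,0,0],[0,0.004,0],-1],
  [[0,0,0],[0,0.004,0],-1],
  [[0,0,0],[0,0.004,0],-1],
  [[0,0,0],[0,0.004,0],-1],
  [[0,0,0],[0,0.004,0],-1],
])

```text
time_s: 17.4
tcp_pos: [0.5851, 0.2109, 0.1245]
ee_rot: [-1.931, -1.825, -0.609]
ft_force: [-1.1, -1.4, 0.1]
opening: 0.0007
grasp_force: 0.6
```

Run:
```python
from h import *
o=robot.observe();print(o['tcp_pos'],o['ft_force'].round(1),(PN@o['tcp_pos']-cfg['face'])*1e3)
t=snap('top','t2');w=snap('wrist','w5')
cv2.imwrite('pics/mix.png',np.hstack([cv2.resize(w['frame'][60:300,180:520],(480,339)),cv2.resize(t['frame'][80:200,200:310],(310,339))]))
```

```text
[0.58514413 0.21087046 0.1244895 ] [-1.1 -1.4  0.1] -17.10695893627598
```

View pics/mix.png

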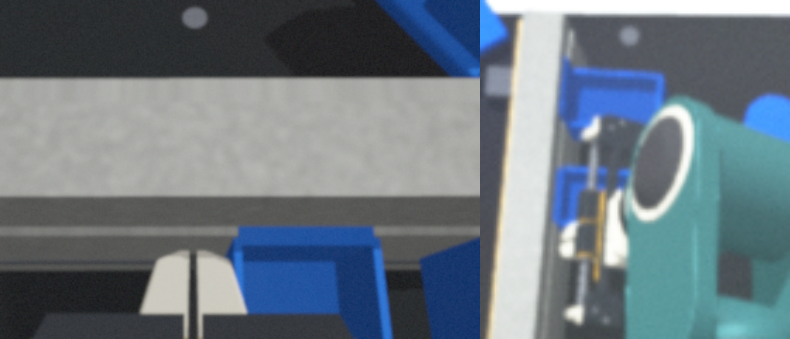

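The crop shows the fingers against the bin's left wall, with the bin sliding and the mounted bin about 20+ mm further on. I continue more finely.

Call:
carry_out([
  [[0,0,0],[0,0.003,0],-1],
  [[0,0,0],[0,0.003,0],-1],
  [[0,0,0],[0,0.003,0],-1],
  [[0,0,0],[0,0.003,0],-1],
  [[0,0,0],[0,0.003,0],-1],
])

```text
time_s: 18.12
tcp_pos: [0.6, 0.21, 0.1245]
ee_rot: [-1.931, -1.825, -0.609]
ft_force: [-1.1, -0.2, -0.2]
opening: 0.0004
grasp_force: 0.5
```

Run:
```python
from h import *
o=robot.observe();print(o['tcp_pos'],o['ft_force'].round(1),(PN@o['tcp_pos']-cfg['face'])*1e3)
snap('wrist','w6');c=load('w6')
h=cv2.cvtColor(c['frame'],cv2.COLOR_BGR2HSV); m=cv2.inRange(h,(100,120,40),(125,255,255))
for v in (222,226,230,236,242,248,254,260):
    x=np.flatnonzero(m[v,300:]>0)+300; s=np.split(x,np.flatnonzero(np.diff(x)>1)+1); 
    print(v,[(int(a[0]),int(a[-1])) for a in s if len(a)>2], [(onz(c,a[-1],v,.1335)[0].round(4),onz(c,a[0],v,.128)[0].round(4)) for a in s if len(a)>2])
```

```text
[0.60002866 0.21003783 0.12448183] [-1.1 -0.2 -0.2] -17.089493491669355
222 [(349, 443), (510, 634)] [(np.float64(0.671), np.float64(0.6203)), (np.float64(0.7754), np.float64(0.7112))]
226 [(349, 444), (500, 620)] [(np.float64(0.6712), np.float64(0.6201)), (np.float64(0.767), np.float64(0.705))]
230 [(345, 448), (489, 604)] [(np.float64(0.6729), np.float64(0.6176)), (np.float64(0.7575), np.float64(0.6983))]
236 [(342, 449), (474, 597)] [(np.float64(0.6729), np.float64(0.6156)), (np.float64(0.7527), np.float64(0.6892))]
242 [(341, 450), (459, 597)] [(np.float64(0.6728), np.float64(0.6148)), (np.float64(0.7516), np.float64(0.6802))]
248 [(345, 451), (458, 598)] [(np.float64(0.6727), np.float64(0.6168)), (np.float64(0.7511), np.float64(0.679))]
254 [(347, 453), (457, 600)] [(np.float64(0.6732), np.float64(0.6176)), (np.float64(0.7511), np.float64(0.6778))]
260 [(349, 454), (458, 601)] [(np.float64(0.6731), np.float64(0.6184)), (np.float64(0.7506), np.float64(0.6777))]
```

Call:
carry_out([
  [[0,0,0],[0,0.004,0],-1],
  [[0,0,0],[0,0.004,0],-1],
  [[0,0,0],[0,0.004,0],-1],
  [[0,0,0],[0,0.003,0],-1],
  [[0,0,0],[0,0.001,0],-1],
])

```text
time_s: 18.8
tcp_pos: [0.616, 0.2091, 0.1245]
ee_rot: [-1.931, -1.825, -0.609]
ft_force: [-1.5, 0.2, 0.2]
opening: 0.0005
grasp_force: 0.6
```

Call:
carry_out([
  [[0,0,0],[0,0.001,0],-1],
  [[0,0,0],[0,0.001,0],-1],
  [[0,0,0],[0,0.001,0],-1],
])

```text
time_s: 19.18
tcp_pos: [0.6188, 0.209, 0.1245]
ee_rot: [-1.931, -1.825, -0.609]
ft_force: [-1.1, 0.4, 0.0]
opening: 0.0006
grasp_force: 0.5
```

Call:
carry_out([
  [[0,0,0],[0,0.001,0],-1],
  [[0,0,0],[0,0.001,0],-1],
])

```text
time_s: 19.42
tcp_pos: [0.6209, 0.2088, 0.1245]
ee_rot: [-1.931, -1.825, -0.609]
ft_force: [-1.1, -0.2, 0.2]
opening: 0.0005
grasp_force: 0.5
```

Call:
carry_out([
  [[0,0,0],[0,0.001,0],-1],
  [[0,0,0],[0,0.001,0],-1],
])

```text
time_s: 19.68
tcp_pos: [0.6229, 0.2088, 0.1245]
ee_rot: [-1.931, -1.825, -0.609]
ft_force: [-0.5, -0.4, -0.7]
opening: 0.0005
grasp_force: 0.5
```

Call:
carry_out([
  [[0,0,0],[0,0.001,0],-1],
  [[0,0,0],[0,0.001,0],-1],
])

```text
time_s: 19.92
tcp_pos: [0.6249, 0.2086, 0.1246]
ee_rot: [-1.931, -1.825, -0.609]
ft_force: [-1.7, -1.0, 1.1]
opening: 0.0003
grasp_force: 0.5
```

Call:
carry_out([
  [[0,0,0],[0,0.001,0],-1],
])

```text
time_s: 20.05
tcp_pos: [0.6259, 0.2086, 0.1245]
ee_rot: [-1.931, -1.825, -0.609]
ft_force: [-1.4, 0.1, -0.8]
opening: 0.0005
grasp_force: 0.5
```

Run:
```python
from h import *
o=robot.observe();print(o['tcp_pos'],o['ft_force'].round(1),(PN@o['tcp_pos']-cfg['face'])*1e3)
snap('wrist','w7');c=load('w7')
cv2.imwrite('pics/w7c.png',cv2.resize(c['frame'][190:290,280:480],(800,400),interpolation=cv2.INTER_CUBIC))
```

```text
[0.62585194 0.2085826  0.12451814] [-1.4  0.1 -0.8] -17.069876242044174
```

View pics/w7c.png

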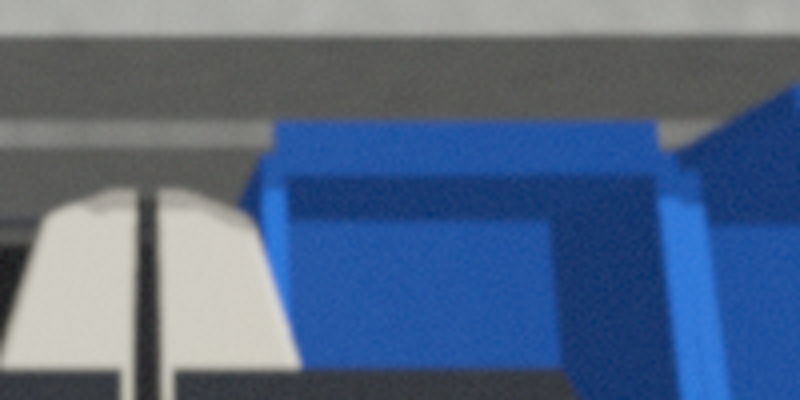

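The two bright walls at crop (655–707) together measure about 6.7 mm, so they almost touch. I make a few more tiny pushes.

Call:
carry_out([
  [[0,0,0],[0,0.0007,0],-1],
  [[0,0,0],[0,0,0],-1],
])

```text
time_s: 20.35
tcp_pos: [0.6266, 0.2085, 0.1246]
ee_rot: [-1.931, -1.825, -0.609]
ft_force: [-1.0, -0.2, -0.3]
opening: 0.0006
grasp_force: 0.3
```

Call:
carry_out([
  [[0,0,0],[0,0.0007,0],-1],
  [[0,0,0],[0,0,0],-1],
])

```text
time_s: 20.6
tcp_pos: [0.6272, 0.2085, 0.1245]
ee_rot: [-1.931, -1.825, -0.609]
ft_force: [-0.6, -0.0, -0.5]
opening: 0.0005
grasp_force: 0.3
```

Call:
carry_out([
  [[0,0,0],[0,0.0008,0],-1],
  [[0,0,0],[0,0,0],-1],
])

```text
time_s: 20.85
tcp_pos: [0.628, 0.2085, 0.1245]
ee_rot: [-1.931, -1.825, -0.609]
ft_force: [0.0, 0.7, -0.9]
opening: 0.0006
grasp_force: 0.3
```

Call:
carry_out([
  [[0,0,0],[0,0.0008,0],-1],
  [[0,0,0],[0,0,0],-1],
])

```text
time_s: 21.1
tcp_pos: [0.6283, 0.2085, 0.1245]
ee_rot: [-1.93, -1.825, -0.608]
ft_force: [-6.4, 0.3, 1.0]
opening: 0.0008
grasp_force: 3.4
```

Run:
```python
from h import *
print(robot.observe()['ft_force'])
snap('wrist','w8');c=load('w8');d=load('w7')
for q in (d,c):
    g=q['frame'].astype(int)
    for v in (243,262,280): print(v,[g[v,u,1] for u in range(440,466)])
```

```text
[-6.37975545  0.29937975  1.01149797]
243 [np.int64(57), np.int64(51), np.int64(54), np.int64(58), np.int64(80), np.int64(102), np.int64(118), np.int64(120), np.int64(122), np.int64(121), np.int64(118), np.int64(121), np.int64(121), np.int64(120), np.int64(118), np.int64(108), np.int64(84), np.int64(67), np.int64(60), np.int64(59), np.int64(62), np.int64(56), np.int64(58), np.int64(61), np.int64(58), np.int64(61)]
262 [np.int64(56), np.int64(53), np.int64(56), np.int64(61), np.int64(57), np.int64(58), np.int64(76), np.int64(98), np.int64(113), np.int64(117), np.int64(123), np.int64(121), np.int64(118), np.int64(119), np.int64(121), np.int64(122), np.int64(121), np.int64(115), np.int64(104), np.int64(91), np.int64(85), np.int64(82), np.int64(84), np.int64(81), np.int64(82), np.int64(86)]
280 [np.int64(58), np.int64(55), np.int64(54), np.int64(50), np.int64(57), np.int64(53), np.int64(59), np.int64(63), np.int64(76), np.int64(96), np.int64(114), np.int64(122), np.int64(122), np.int64(120), np.int64(118), np.int64(114), np.int64(120), np.int64(121), np.int64(122), np.int64(119), np.int6
[... 507 characters left out ...]
64(58), np.int64(54), np.int64(61), np.int64(78), np.int64(101), np.int64(117), np.int64(120), np.int64(118), np.int64(122), np.int64(120), np.int64(113), np.int64(102), np.int64(91), np.int64(83), np.int64(84), np.int64(83), np.int64(82), np.int64(81), np.int64(80), np.int64(84), np.int64(82), np.int64(85), np.int64(84)]
280 [np.int64(55), np.int64(52), np.int64(58), np.int64(52), np.int64(56), np.int64(55), np.int64(57), np.int64(61), np.int64(80), np.int64(101), np.int64(116), np.int64(117), np.int64(120), np.int64(121), np.int64(122), np.int64(115), np.int64(106), np.int64(94), np.int64(83), np.int64(83), np.int64(83), np.int64(84), np.int64(81), np.int64(81), np.int64(80), np.int64(83)]
```

Contact at 6.4 N, and the wall strip has closed from 11 to 8 px, so the bin is snug. I back off and check.

Call:
carry_out([
  [[0,0,0],[0,-0.005,0],-1],
  [[0,0,0],[0,-0.01,0],-1],
  [[0,0,0],[0,0,-0.03],-1],
  [[0,0,0],[0,0,-0.05],-1],
  [[0,0,0],[0,0,-0.05],-1],
])

```text
time_s: 21.78
tcp_pos: [0.6087, 0.1342, 0.2322]
ee_rot: [-1.931, -1.825, -0.609]
ft_force: [0.2, -0.1, 0.0]
opening: 0.0005
grasp_force: 0.0
```

Call:
carry_out([
  [[0,0,0],[0,0.03,-0.02],-1],
  [[0,0,0],[0,0,0],-1],
  [[0,0,0],[0,0,0],-1],
])

```text
time_s: 22.15
tcp_pos: [0.6381, 0.122, 0.2466]
ee_rot: [-1.931, -1.824, -0.608]
ft_force: [0.5, -0.3, -0.1]
opening: 0.0004
grasp_force: 0.0
```

Run:
```python
from h import *
print(robot.observe()['tcp_pos'],robot.observe()['ft_force'].round(1))
snap('wrist','w9');c=load('w9');s=snap('scene','s9')
A=cv2.resize(c['frame'][40:280,160:560],(500,300));B=cv2.resize(s['frame'][140:290,330:450],(300,375),interpolation=cv2.INTER_CUBIC)
o=np.zeros((375,800,3),np.uint8);o[:300,:500]=A;o[:,500:]=B;cv2.imwrite('pics/fin.png',o)
X=.663; k=np.array([X,(cfg['face']-PN[0]*X)/PN[1],cfg['z0']]);Rb=R.from_euler('z',90+YAW,degrees=True).as_matrix()
for b in ((.0,.028,.003),(0,-.028,.003),(-.09,.028,.003),(-.09,-.028,.003)): q=proj(c,k+Rb@np.array(b));print(q,[(q[0]-160)*1.25,(q[1]-40)*1.25])
```

```text
[0.6380666  0.12198701 0.24658421] [ 0.5 -0.3 -0.1]
[307.1, 169.3] [183.87500000000003, 161.625]
[363.0, 169.2] [253.75, 161.5]
[306.2, 260.1] [182.75, 275.125]
[367.4, 260.1] [259.25, 275.125]
```

View pics/fin.png

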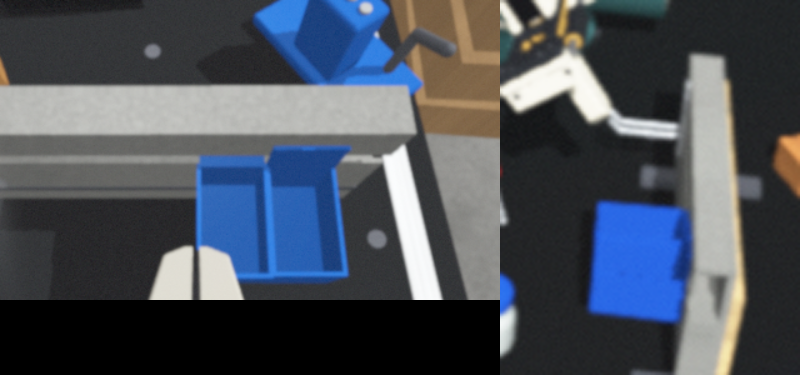

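The final view shows the bin level in the groove, its side wall touching the mounted bin at crop u≈270. The gripper is clear. I hand in.

```bash
python3 -c "
from bench import robot
print(robot.close_job())"
```

```text
the job is handed in; nothing more can be done
None
```

The loose blue bin hangs level in the groove, snug against the mounted bin, and is released with the gripper clear. The job was handed in at about 22 s; no verdict came back.

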